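# Feel for the thumb notch and spring the wafer carrier open

### The arm

A 6-joint arm with a two-finger parallel gripper is mounted at the origin on the work surface. World frame = base frame: x ahead of the robot, y to its left, z up, the work surface at z = 0. Lengths are in m, angles in rad, forces in N, time in s.
With the tool pointing down it reaches from about 0.3 to 0.775 m from the base axis. Payload 14.6 kg.
Tool frame: the origin (TCP) lies at the very end of the fingers, on their centre line; the grasp point (between the pads) lies 19 mm behind it; z points along the fingers, x is the direction in which the jaws open and shut, and the axes are right-handed (so a half turn about z gives the same grasp; the last joint's range is limited). The gripper opens to 94 mm and grips with 3 to 60 N. Pads are 16 mm wide; open, the fingers measure 119 mm over their backs; the gripper's body (75 mm by 177 mm) begins 78 mm behind the grasp point.
Start: joints at [1.099, 0.3, 1.521, -0, 1.321, -0.067], TCP at [0.217, 0.506, 0.205] pointing down, gripper open.
Joint ranges: [-3.03, 3.03], [-0.79, 2.21], [0.23, 2.52], [-1.04, 4.18], [0, 3.07], [-2.55, 2.55]. Speed limits (rad/s): [2.22, 2.22, 2.57, 3.14, 3.14, 3.14].

### API

Orientations are given as [roll, pitch, yaw] about the fixed x, y, z axes, in that order (R = Rz(yaw) Ry(pitch) Rx(roll)).
In Python, from station import ctrl gives the robot as it stands.
- The arm moves only by the shell command python3 -m inch 'ROWS' [FORCE]. ROWS is JSON, one flat list of numbers, 7 for each row, row after row: the shift along the tool's x, y, z in cm, then the turn, a rotation vector about the tool's x, y, z in rad, then the opening, from 0 (shut) to 1 (fully open). In form: [tx, ty, tz, wx, wy, wz, claw, tx, ty, tz, wx, wy, wz, claw, ...]. A call has 1 to 20 rows; each row shifts and turns the commanded pose from where the row before left it, along the tool's axes as they then stand; what a row does not reach is not made up. A row lasts 1/8 s, in which the tool goes at most 62.5 mm and 10.7 degrees, less where a joint would pass 70% of its speed; a pose out of reach is approached as far as the arm can. A call is refused whole if a number of a shift passes 6.25 or a number of a turn 0.188, either way. A call with a gripper value outside its range is refused whole. The fingers move at their own pace and stop on an object; FORCE is the grip in N (left out, the last holds). Time passes only in rows, so rows that do not move let the fingers close. It gives the time, the measured TCP pose, the force and the opening at its end, in the units of the state.
- ctrl.get_obs(): the state, without advancing time (a new reading comes with each control period).
- ctrl.camera(name): name is "scene" or "top" or "wrist"; returns (picture, depth): 384x512x3 uint8, red, green, blue; 384x512 float32, m along the optical axis (not along the pixel's ray), 0 where there is no reading.
- ctrl.camera_params(name): a dict with "vertical_fov" (degrees; the focal length in pixels is half the picture's height over the tangent of half this angle, whatever the lens; pixels are square), "cx", "cy" (the principal point, pixels), "camera_from_world" (4x4, takes a point from world to camera coordinates); the wrist camera has in their place "mount" (4x4, takes a point from camera to tool coordinates, whose origin is the TCP and whose axes are the tool frame's). Camera axes: x right, y down, z forward; pixel columns grow to the right and rows downward; lengths in m; the calibration is good to about 2 mm. The wrist camera is an equidistant fisheye: a pixel r from the principal point sees the ray r / f radians off the axis. A picture is of the moment at which its call begins: read the wrist's pose just before it. camera_params takes no time and is no camera call.
- ctrl.hand_in(): hands the job in, once; it reports no verdict.
Trained networks look in the newest picture that a camera, given by its name, has taken for a name from the list of things; names that differ only in an ending like _2 or _b are one class to them, and where a whole thing is asked for, a point or a joint stands for the part that bears it (a point fixed in the world has none). Each returns a list of dicts, best first, with "score" (0 to 1); they miss things now and then, are a little off and sometimes report something else, mostly with a low value. They report only what shows in the picture. A call takes as long as a camera call.
- ctrl.spot_in(camera, label): "bbox" ([centre column, centre row, width, height] in pixels, round what is visible of it).
- ctrl.place_of(camera, label): "centre" ([column, row] in pixels: a listed point, or the origin of a listed thing).
The state is a dict: "time_s": time; "qpos": joint angles; "joint_vel": joint speeds; "tau": joint torques, N m; "ee_pos": TCP position; "eef_rot": TCP orientation; "force": force on the tool from outside, world axes, zero at the start; "moment": the same for the moment, N m; "grip_width": finger opening in m.
Only numpy, scipy, OpenCV 4.12 (cv2) and the standard library are available. Lean on these libraries where they do the work, as an engineer would, in place of code of your own. Each camera call takes 0.05 s, during which the arm holds its last target. There are 200 camera calls.

### The job

The round wafer carrier on the microscope's rotary stage is shut, and its thumb notch may face any way on the robot's side. Lay a fingertip lightly on the rim and feel along it until you come to the notch, then press down the catch pad inside it so that the lid springs ajar, and take the hand clear. Pick nothing up, and leave the loose things on the stage and bench where they stand.

Things in the scene. Friction and masses are not known exactly. Their poses are not given: they have to be found in the camera images.
- carrier: Fixed round seat in the middle of the black XY stage, with all it bears: a black turntable (216 mm across, top 18 mm above the origin, clamped, cannot be turned by hand) and the round wafer carrier on the same axis. Origin on that axis at the stage's top, 36 mm above the bench; z up, -x to the stage's front (robot side). Axes are the stage's: they do NOT show how the turntable is turned.
- rim_centre (a point): Point on the axis at the height of the lid's flat, level top (54 mm above carrier); same axes. The carrier is 200 mm across, lower half black, lid light grey, 14 mm thick, with a clear round window. The lid's rim runs from radius 70 to 100 mm; the one thumb notch is cut through it, its middle anywhere within 72 degrees either side of -x. The hinge (two black lugs) is right opposite the notch.
- pad_level (a point): Point on the axis at the height of the catch pad's top, 14 mm below the lid's top; same axes. The notch is open above and outward, from radius 70 mm to the outside, with radial side walls 32 degrees apart: 44 mm wide at radius 80 mm, 48 mm at 88 mm, 55 mm outside. The pad, flat and black, fills its floor: radius 72 to 99 mm, 42 mm wide; there is room below for it to sink.
- catch (a joint): Turn of the catch (rad): 0 at rest, 0.32 fully pressed; frees the lid at about 0.2. The pad is hinged at its inner side (pin at radius 60 mm, 8 mm below the pad's top) and is pressed straight down. At radius 88 mm it sinks 5.5 mm to free the lid, 9 mm at most, taking about 2 N to start and 3.5 N to free the lid; more nearer the pin. A spring brings it back up.
- lid (a joint): Opening of the lid (rad): 0 shut, 0.22 ajar, its stop. Its spring swings it slowly (about a second) to 0.22 once the catch is pressed; the notch side rises some 40 mm, around a finger that stands in the notch. The spring is light: under 1 N at the rim.
- stage: Black XY stage, 300 by 270 mm, 36 mm high, fixed; origin at the centre of its underside on the bench, x, y along its sides, z up. Two drive knobs stick out 44 mm at its -y side near the front.
- objective: Loose bystander on a corner of the stage: steel microscope objective standing upright, 28 mm across, 40 mm high; origin at the centre of its underside.
- stub: Loose bystander on a corner of the stage: aluminium specimen stub, 25 mm across, 28 mm high; origin at the centre of its underside.
- chip_box: Loose bystander on a corner of the stage: small square chip box, 30 by 30 by 11 mm; origin at the centre of its underside.
- bottle: Loose bystander on the bench, left: white solvent bottle, 48 mm across, 115 mm high; origin at the centre of its underside.
- dish: Loose bystander on the bench, left: shallow glass dish, 90 mm across, 16 mm high; origin at the centre of its underside.
- tweezers: Loose bystander on the bench, right: steel tweezers lying flat, 127 mm long; origin under their middle.
- driver: Loose bystander on the bench, right: screwdriver lying flat, 160 mm long; origin under its middle.

How it is judged:
On the way, in this order (a step that is already met when the one before it is completed fails the run):
1. a fingertip rests on the carrier for 0.2 s at a stretch (over 0.3 N) with its catch still unpressed (under 0.03 rad) and the lid shut (contact force between the fingers and carrier above 0.3 N and value of joint each of catch, lid below 0.03 rad), for 0.2 s.
2. the catch is pressed down (over 0.12 rad) by a finger (value of joint catch above 0.12 rad and contact force between the fingers and carrier above 0.3 N), for 0.02 s.
3. the lid springs ajar (over 0.15 rad) (value of joint lid above 0.15 rad), for 0.1 s.
At the end, for the whole second after the job is handed in: The lid stands ajar at rest (over 0.15 of 0.22 rad), the catch is let go and has sprung back (under 0.06 rad), and every bystander is within 20 mm of where it stood (value of joint lid above 0.15 rad and velocity of joint lid below 0.05 rad/s and value of joint catch below 0.06 rad and distance of each of objective, stub, chip_box, bottle, dish, tweezers, driver from where it was at the start of the episode below 0.02 m); the robot touches nothing.
It fails at once if the carrier is pressed harder than 40 N (contact force between any of the fingers, the arm and carrier above 40 N).
It fails at once if a bystander is pushed, lifted or carried off by more than 20 mm (distance of any of objective, stub, chip_box, bottle, dish, tweezers, driver from where it was at the start of the episode above 0.02 m).
It also fails if it takes over 72 s, if anything falls off the work surface, if the arm or the gripper's body presses on something with over 40 N, if the wrist force passes 120 N, or if a joint passes its speed limit or range.

## Working session

There is one attempt and no reset: what is moved stays moved. The work goes in short steps, Python scripts to look and compute and a shell command to move; the robot and the scene stay as the last step left them, time stands still between calls to the robot, and variables do not carry over. Pictures are saved under pics/ and viewed, about 8 in all and at most 12, crops included, and the job is handed in when it is done.

```bash
mkdir -p pics; ls; cat > h.py <<'E'
import numpy as np, cv2
from station import ctrl
from scipy.spatial.transform import Rotation as R
def P(cam):
    p=ctrl.camera_params(cam); f=192/np.tan(np.radians(p['vertical_fov'])/2); return p,f
def world(cam,u,v,d=None,z=None):
    p,f=P(cam); T=np.linalg.inv(np.array(p['camera_from_world']))
    r=np.array([(u-p['cx'])/f,(v-p['cy'])/f,1.])
    if d is not None: return T[:3,:3]@(r*d)+T[:3,3]
    w=T[:3,:3]@r; return T[:3,3]+w*(z-T[2,3])/w[2]
def save(im,n): cv2.imwrite('pics/'+n+'.png',im[:,:,::-1])
E
python3 - <<'E'
from h import *
o=ctrl.get_obs(); print(o)
for c in('top','scene'):
    im,d=ctrl.camera(c); save(im,c); np.save('pics/'+c+'_d',d)
    for l in('carrier','rim_centre','stage','pad_level','catch','lid'):
        print(c,l,ctrl.place_of(c,l)[:2],ctrl.spot_in(c,l)[:1])
    r=ctrl.place_of(c,'rim_centre')
    if r: print(world(c,*r[0]['centre'],z=.09))
E
```

```text
pics
{'time_s': 0.0, 'qpos': array([ 1.09938708e+00,  3.00442303e-01,  1.52160437e+00,  2.88375755e-05,
        1.32071680e+00, -6.65831695e-02]), 'joint_vel': array([-0.00187491, -0.00178952, -0.00076296, -0.00133877,  0.00207107,
        0.00024289]), 'tau': array([ 2.53477401e-04, -5.31809986e+01, -3.52732050e+01,  7.08064903e-02,
        2.44740327e-02, -6.79042205e-05]), 'ee_pos': array([0.21648376, 0.50530256, 0.20489228]), 'eef_rot': array([-3.14148688e+00,  1.16636818e-03,  1.16596315e+00]), 'force': array([-0.38276787, -0.00109104, -0.38829686]), 'moment': array([0.01025489, 0.02480875, 0.01509113]), 'grip_width': 0.09389335866777768}
top carrier [{'centre': [373.9, 253.3], 'score': 0.35}] [{'bbox': [225.1, 187.1, 56.1, 60.2], 'score': 0.62}]
top rim_centre [{'centre': [226.7, 184.3], 'score': 0.69}] [{'bbox': [225.8, 185.9, 57.8, 60.9], 'score': 0.64}]
top stage [] [{'bbox': [226.1, 188.4, 85.5, 89.9], 'score': 0.83}]
top pad_level [{'centre': [224.6, 185.0], 'score': 0.92}] [{'bbox': [226.5, 186.7, 61.8, 58.4], 'score': 0.82}]Traceback (most recent call last):
  File "<stdin>", line 6, in <module>
ValueError: it knows: bottle, carrier, chip_box, dish, driver, objective, pad_level, rim_centre, stage, stub, tweezers
```

```bash
python3 - <<'E'
from h import *
im,d=ctrl.camera('top'); np.save('pics/top_d',d)
c=im[120:250,150:300]; c=cv2.resize(c,None,fx=4,fy=4,interpolation=cv2.INTER_CUBIC)
s,d2=ctrl.camera('scene'); np.save('pics/scene_d',d2); np.save('pics/scene',s); np.save('pics/top',im)
save(c,'topc'); save(s,'scene')
for l in('stage','rim_centre','pad_level','carrier'):
  r=ctrl.place_of('scene',l); print(l,r[:2], ctrl.spot_in('scene',l)[:1])
print(world('top',226,184.6,z=.09), world('top',226,184.6,d=d[184,226]))
p,f=P('top');print(f,np.linalg.inv(p['camera_from_world']))
E
```

```text
stage [] [{'bbox': [287.0, 200.1, 134.6, 110.6], 'score': 0.73}]
rim_centre [{'centre': [283.6, 179.5], 'score': 0.98}] [{'bbox': [286.6, 185.8, 77.4, 67.8], 'score': 0.87}]
pad_level [{'centre': [285.6, 183.4], 'score': 0.57}] [{'bbox': [287.6, 186.1, 77.3, 67.7], 'score': 0.73}]
carrier [{'centre': [286.8, 187.1], 'score': 0.75}] [{'bbox': [288.7, 183.4, 73.8, 70.8], 'score': 0.73}]
[0.57326556 0.07146091 0.09      ] [0.57164821 0.07099543 0.09740117]
445.29923209588276 [[-1.57969949e-02 -9.81616780e-01  1.90207653e-01  2.45381847e-01]
 [-9.99870088e-01  1.61179228e-02  1.40271962e-04 -2.29054043e-02]
 [-3.20344559e-03 -1.90180727e-01 -9.81743871e-01  1.59043162e+00]
 [ 0.00000000e+00  0.00000000e+00  0.00000000e+00  1.00000000e+00]]
```

View pics/topc.png

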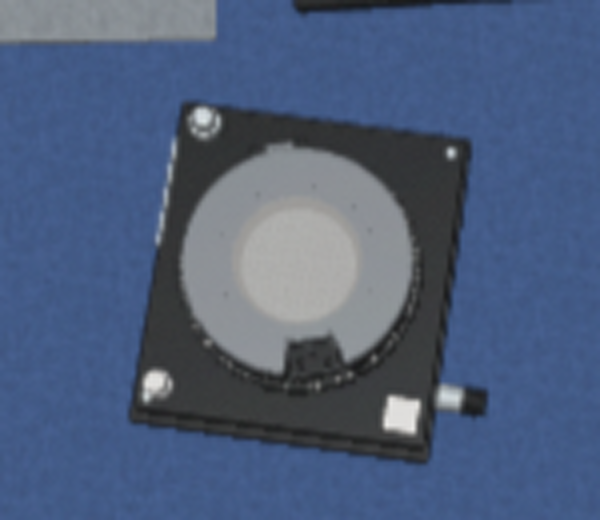

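View pics/scene.png

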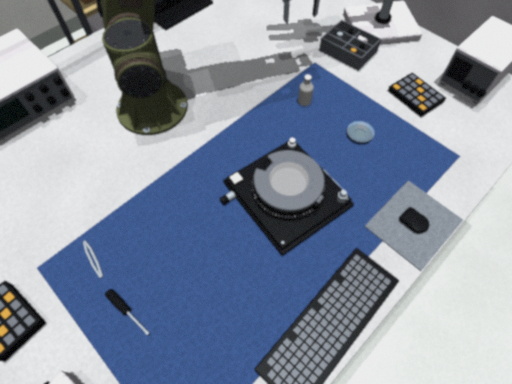

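The top view shows the lid as a disc centred near crop (299,262), with the dark notch at about (313,357), almost facing the robot. The scene view agrees. The objective, stub and chip box stand on the stage corners. Next I'll measure precisely.

```bash
cat > an.py <<'E'
from h import *
from scipy.optimize import least_squares
im=np.load('pics/top.npy'); g=cv2.cvtColor(im,cv2.COLOR_RGB2GRAY)
c0=np.array([.5733,.0715]); N=300; s=1.0 # 1mm px; row up=+x, col right=-y
p,f=P('top'); M=np.array(p['camera_from_world'])
def rect(z):
    r,c=np.mgrid[0:N,0:N]; X=c0[0]+(150-r)/1000; Y=c0[1]+(150-c)/1000
    q=np.einsum('ij,jrc->irc',M[:3,:3],np.stack([X,Y,np.full_like(X,z)]))+M[:3,3][:,None,None]
    return cv2.remap(g,(f*q[0]/q[2]+p['cx']).astype(np.float32),(f*q[1]/q[2]+p['cy']).astype(np.float32),cv2.INTER_CUBIC)
a=rect(.09)
pts=[]
for t in np.radians(np.arange(-180,180,2)): # angle from +x world ccw
    rr=np.arange(88,114); x=np.cos(t)*rr; y=np.sin(t)*rr
    v=[float(a[int(round(150-i)),int(round(150-j))]) for i,j in zip(x,y)]
    if v[0]<90: continue
    k=np.argmin(np.diff(v)); pts.append((x[k]+.0,y[k],t))
pts=np.array(pts)
back=pts
s=least_squares(lambda q:np.hypot(back[:,0]-q[0],back[:,1]-q[1])-q[2],[0,0,100],loss='soft_l1')
print('lid fit mm',s.x); cx,cy=c0+s.x[:2]/1000; print('centre',cx,cy)
for z,lab in((.09,'top'),(.076,'pad')):
    b=rect(z); r,c=np.mgrid[0:N,0:N]; dx=(150-r)-s.x[0]; dy=(150-c)-s.x[1]
    rad=np.hypot(dx,dy); m=(rad>76)&(rad<94)&(b<75)&(dx<20); th=np.degrees(np.arctan2(-dy,-dx)) # from -x, positive toward -y
    th2=th[m]; print(lab,m.sum(),'mean',np.median(th2),np.percentile(th2,[2,98]))
for k,uv in dict(L=(132,416),Rr=(428,460),UR=(469,145),UL=(183,103)).items():
    print(k,world('top',150+uv[0]/4,120+uv[1]/4,z=.036).round(4))
o=ctrl.get_obs()
E
python3 an.py
```

```text
lid fit mm [ 0.35252088  7.4095425  99.2488792 ]
centre 0.5736525208761721 0.07890954249737321
top 792 mean 8.552131347265295 [-5.62817667 22.93997549]
pad 829 mean 8.285067494209807 [-6.58519066 23.26928058]
L [0.4459 0.2265 0.036 ]
Rr [ 0.4031 -0.0327  0.036 ]
UR [ 0.6875 -0.0747  0.036 ]
UL [0.7314 0.1842 0.036 ]
```

```bash
python3 -m inch '[0,0,0,0,0,-0.183,0, 0,0,0,0,0,-0.183,0, 0,0,0,0,0,-0.183,0, -3.58,1.8,0,0,0,0,0, -3.58,1.8,0,0,0,0,0, -3.58,1.8,0,0,0,0,0, -3.58,1.8,0,0,0,0,0, -3.58,1.8,0,0,0,0,0, -3.58,1.8,0,0,0,0,0, -3.58,1.8,0,0,0,0,0, -3.58,1.8,0,0,0,0,0, -3.58,1.8,0,0,0,0,0, -3.58,1.8,0,0,0,0,0, -3.58,1.8,0,0,0,0,0, -3.58,1.8,0,0,0,0,0, 0,0,1.5,0,0,0,0, 0,0,1.5,0,0,0,0, 0,0,1.5,0,0,0,0, 0,0,0,0,0,0,0]' 10
cat > w.py <<'E'
from h import *
import sys
o=ctrl.get_obs(); print(o['time_s'],o['ee_pos'].round(4),o['eef_rot'].round(3),o['force'].round(2),o['grip_width'])
im,d=ctrl.camera('wrist'); p=ctrl.camera_params('wrist'); f=192/np.tan(np.radians(p['vertical_fov'])/2)
m=np.array(p['mount']); print(f,p['cx'],p['cy'],m.round(4).tolist())
save(im,sys.argv[1]); np.savez('pics/'+sys.argv[1],im=im,d=d,pos=o['ee_pos'],rot=o['eef_rot'],m=m,f=f,c=[p['cx'],p['cy']])
E
python3 w.py w1
```

```text
time_s: 3.32
ee_pos: [0.4912, 0.112, 0.1592]
eef_rot: [-3.139, 0.0, 1.716]
force: [-0.5, -0.1, 0.3]
grip_width: 0.0003
3.325 [0.4912 0.112  0.1592] [-3.139  0.     1.716] [-0.52 -0.14  0.27] 0.0003116692808226212
297.3186396354542 256.4337889565121 196.61317690660962 [[1.0, 0.0002, 0.0006, 0.0008], [-0.0003, 0.9586, 0.2849, -0.083], [-0.0005, -0.2849, 0.9586, -0.18], [0.0, 0.0, 0.0, 1.0]]
```

View pics/w1.png

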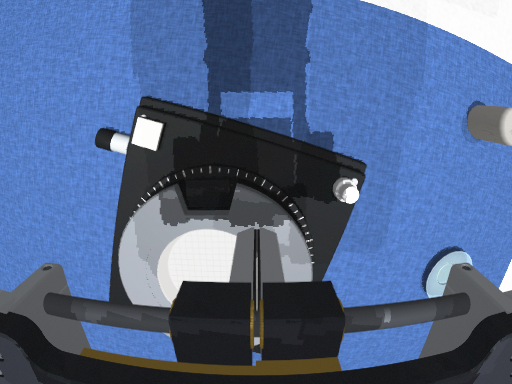

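The wrist view shows the notch at (180–238, 178–210), to the left of the closed fingertips at (257,230), which are above the rim. I'll project it to check the position.

```bash
cat > wp.py <<'E'
from h import *
def ray(D,u,v,z):
    x=np.array([u,v])-D['c']; r=np.hypot(*x); a=r/D['f']; k=np.append(x/r*np.sin(a),np.cos(a))
    W=R.from_euler('xyz',D['rot']); q=W.apply(D['m'][:3,:3]@k); o=D['pos']+W.apply(D['m'][:3,3])
    return o+q*(z-o[2])/q[2]
if __name__=='__main__':
    D=np.load('pics/w1.npz'); c=np.array([.5737,.0789])
    for n,u,v,z in(('outL',180,179,.09),('outR',240,178,.09),('inL',188,209,.09),('inR',231,208,.09),('lidL',120,257,.09),('lidR',312,265,.09)):
        q=ray(D,u,v,z)[:2]; e=q-c; print(n,q.round(4),'r',np.hypot(*e).round(4),'th',np.degrees(np.arctan2(-e[1],-e[0])).round(1))
E
python3 wp.py
```

```text
outL [0.4759 0.0427] r 0.1043 th 20.3
outR [0.4676 0.0951] r 0.1073 th -8.7
inL [0.5026 0.0522] r 0.076 th 20.6
inR [0.4958 0.0908] r 0.0788 th -8.7
lidL [ 0.5661 -0.0172] r 0.0964 th 85.4
lidR [0.5427 0.1748] r 0.1008 th -72.1
```

```bash
python3 -m inch '[0,0,1.5,0,0,0,0, 0,0,1.5,0,0,0,0, 0,0,1.5,0,0,0,0, 0,0,1.5,0,0,0,0, 0,0,0.2,0,0,0,0, 0,0,0.2,0,0,0,0, 0,0,0.1,0,0,0,0, 0,0,0,0,0,0,0]'; for i in 1; do python3 -m inch '[0,0,0.1,0,0,0,0, 0,0,0,0,0,0,0]'; done
```

```text
time_s: 4.38
ee_pos: [0.4922, 0.1115, 0.0957]
eef_rot: [3.141, 0.0, 1.715]
force: [0.0, -0.9, 0.3]
grip_width: 0.0005
time_s: 4.62
ee_pos: [0.4921, 0.1114, 0.0945]
eef_rot: [-3.142, 0.0, 1.715]
force: [0.2, -0.7, -0.3]
grip_width: 0.0003
```

```bash
python3 -m inch '[0,0,0.1,0,0,0,0, 0,0,0,0,0,0,0]';python3 -m inch '[0,0,0.1,0,0,0,0, 0,0,0,0,0,0,0]'
```

```text
time_s: 4.88
ee_pos: [0.4921, 0.1114, 0.0934]
eef_rot: [-3.141, 0.0, 1.715]
force: [0.8, 0.7, -0.5]
grip_width: 0.0006
time_s: 5.12
ee_pos: [0.492, 0.1114, 0.0923]
eef_rot: [-3.141, 0.0, 1.715]
force: [0.5, 0.0, 0.3]
grip_width: 0.0006
```

```bash
python3 -m inch '[0,0,0.1,0,0,0,0, 0,0,0,0,0,0,0]';python3 -m inch '[0,0,0.1,0,0,0,0, 0,0,0,0,0,0,0]'
```

```text
time_s: 5.38
ee_pos: [0.4921, 0.1114, 0.0914]
eef_rot: [-3.141, 0.0, 1.715]
force: [0.9, 0.1, -1.4]
grip_width: 0.0005
time_s: 5.62
ee_pos: [0.4921, 0.1114, 0.0904]
eef_rot: [3.142, -0.0, 1.715]
force: [0.2, -0.2, 0.6]
grip_width: 0.0006
```

```bash
python3 -m inch '[0,0,0.05,0,0,0,0, 0,0,0,0,0,0,0]';python3 -m inch '[0,0,0.05,0,0,0,0, 0,0,0,0,0,0,0]'
```

```text
time_s: 5.88
ee_pos: [0.4921, 0.1114, 0.09]
eef_rot: [-3.142, 0.0, 1.715]
force: [-0.4, -0.3, 2.0]
grip_width: 0.0006
time_s: 6.12
ee_pos: [0.4921, 0.1115, 0.0895]
eef_rot: [3.142, -0.0, 1.715]
force: [-1.9, 0.7, 3.4]
grip_width: 0.0003
```

```bash
python3 -m inch '[-0.35,-0.12,0,0,0,0,0, -0.35,-0.12,0,0,0,0,0, -0.35,-0.12,0,0,0,0,0, 0,0,0,0,0,0,0]';python3 -m inch '[-0.35,-0.12,0,0,0,0,0, -0.35,-0.12,0,0,0,0,0, 0,0,0,0,0,0,0]';python3 -m inch '[-0.35,-0.12,0,0,0,0,0, -0.35,-0.12,0,0,0,0,0, 0,0,0,0,0,0,0]'
```

```text
time_s: 6.62
ee_pos: [0.4901, 0.1001, 0.0895]
eef_rot: [3.141, 0.0, 1.715]
force: [0.4, -1.1, 4.2]
grip_width: 0.0005
time_s: 7.0
ee_pos: [0.4886, 0.0929, 0.0894]
eef_rot: [-3.141, 0.0, 1.715]
force: [-0.3, 0.1, 3.8]
grip_width: 0.0003
time_s: 7.38
ee_pos: [0.4872, 0.0857, 0.0894]
eef_rot: [-3.141, 0.0, 1.715]
force: [0.2, 0.1, 3.2]
grip_width: 0.0003
```

```bash
python3 -m inch '[-0.35,-0.12,0,0,0,0,0, -0.35,-0.12,0,0,0,0,0, 0,0,0,0,0,0,0]'; python3 -m inch '[-0.35,-0.12,0,0,0,0,0, 0,0,0,0,0,0,0]'
```

```text
time_s: 7.75
ee_pos: [0.4857, 0.0783, 0.0892]
eef_rot: [-3.141, 0.0, 1.715]
force: [-0.5, 0.3, -0.6]
grip_width: 0.0008
time_s: 8.0
ee_pos: [0.4852, 0.0749, 0.0894]
eef_rot: [-3.141, 0.0, 1.715]
force: [-0.0, -0.0, 0.5]
grip_width: 0.0005
```

The force fell from 3.2 N to 0 between y = 0.086 and 0.078, so the fingertip is in the notch. The vision estimate agrees. I'll centre it and go down.

```bash
python3 -m inch '[-0.33,-0.15,0,0,0,0,0, -0.32,-0.15,0,0,0,0,0, 0,0,0.3,0,0,0,0, 0,0,0.3,0,0,0,0, 0,0,0,0,0,0,0]'; python3 -m inch '[0,0,0.3,0,0,0,0, 0,0,0.2,0,0,0,0, 0,0,0,0,0,0,0]'
```

```text
time_s: 8.62
ee_pos: [0.4831, 0.0683, 0.0831]
eef_rot: [-3.141, -0.0, 1.715]
force: [-0.1, -0.0, 0.3]
grip_width: 0.0003
time_s: 9.0
ee_pos: [0.4831, 0.0682, 0.0783]
eef_rot: [-3.141, -0.0, 1.715]
force: [0.3, -0.1, 0.1]
grip_width: 0.0004
```

```bash
python3 -m inch '[0,0,0.1,0,0,0,0, 0,0,0.1,0,0,0,0, 0,0,0,0,0,0,0]'; python3 -m inch '[0,0,0.1,0,0,0,0, 0,0,0.1,0,0,0,0, 0,0,0,0,0,0,0]'
```

```text
time_s: 9.38
ee_pos: [0.4832, 0.0682, 0.0764]
eef_rot: [-3.142, 0.0, 1.715]
force: [0.0, -0.1, 0.3]
grip_width: 0.0004
time_s: 9.75
ee_pos: [0.4831, 0.0682, 0.0744]
eef_rot: [-3.141, 0.0, 1.715]
force: [-1.7, -0.2, 3.2]
grip_width: 0.0002
```

Pad contact is at about z = 0.0757, with the start force as expected. I'll press 5–6 mm further.

```bash
python3 -m inch '[0,0,0.15,0,0,0,0, 0,0,0.15,0,0,0,0, 0,0,0,0,0,0,0]'; python3 -m inch '[0,0,0.15,0,0,0,0, 0,0,0.1,0,0,0,0, 0,0,0,0,0,0,0]'
```

```text
time_s: 10.12
ee_pos: [0.483, 0.0682, 0.0713]
eef_rot: [-3.141, 0.0, 1.715]
force: [-4.1, -0.3, 4.4]
grip_width: 0.0006
time_s: 10.5
ee_pos: [0.483, 0.0682, 0.0688]
eef_rot: [-3.141, -0.0, 1.715]
force: [-4.4, -0.6, 5.6]
grip_width: 0.0008
```

```bash
python3 -m inch '[0,0,0.07,0,0,0,0, 0,0,0,0,0,0,0, 0,0,0,0,0,0,0, 0,0,0,0,0,0,0, 0,0,0,0,0,0,0, 0,0,0,0,0,0,0, 0,0,0,0,0,0,0, 0,0,0,0,0,0,0, 0,0,0,0,0,0,0, 0,0,0,0,0,0,0, 0,0,0,0,0,0,0, 0,0,0,0,0,0,0]'; python3 w.py w2
```

```text
time_s: 12.0
ee_pos: [0.483, 0.0682, 0.0683]
eef_rot: [-3.141, 0.0, 1.715]
force: [-6.1, -0.4, 8.7]
grip_width: 0.0005
12.0 [0.483  0.0682 0.0683] [-3.141  0.     1.715] [-6.1  -0.37  8.66] 0.0005329630323327281
297.3186396354542 256.4337889565121 196.61317690660962 [[1.0, 0.0002, 0.0006, 0.0008], [-0.0003, 0.9586, 0.2849, -0.083], [-0.0005, -0.2849, 0.9586, -0.18], [0.0, 0.0, 0.0, 1.0]]
```

View pics/w2.png

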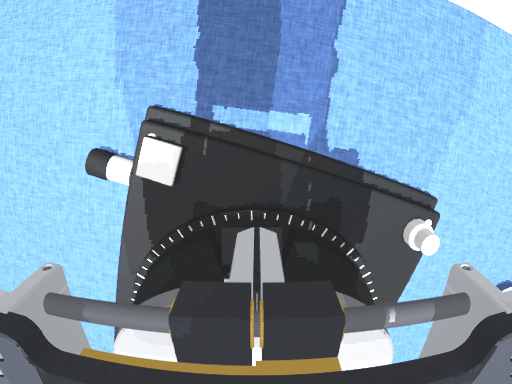

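The lid looks risen: its rim has moved back in the view and the black base is uncovered. I'll lift straight out and check with the scene camera.

```bash
python3 -m inch '[0,0,-0.5,0,0,0,0, 0,0,-1,0,0,0,0, 0,0,-1,0,0,0,0, 0,0,0,0,0,0,0]'; python3 -m inch '[0,0,-1.5,0,0,0,0, 0,0,-1.5,0,0,0,0, 0,0,-2,0,0,0,0, 0,0,-2,0,0,0,0, 0,0,-2,0,0,0,0, 0,0,-2,0,0,0,0, 3,-3,0,0,0,0,0, 3,-3,0,0,0,0,0, 3,-3,0,0,0,0,0, 3,-2,0,0,0,0,0, 3,0,0,0,0,0,0, 3,0,0,0,0,0,0, 3,0,0,0,0,0,0, 3,0,0,0,0,0,0, 3,0,0,0,0,0,0, 0,0,0,0,0,0,0]'
python3 - <<'E'
from h import *
s,d=ctrl.camera('scene'); t,dt=ctrl.camera('top')
s0=np.load('pics/scene.npy')
a=cv2.resize(s[120:260,210:360],None,fx=2.6,fy=2.6,interpolation=cv2.INTER_CUBIC)
b=cv2.resize(t[140:240,175:285],None,fx=3.5,fy=3.5,interpolation=cv2.INTER_CUBIC)
h=max(a.shape[0],b.shape[0]); pad=lambda x:np.pad(x,((0,h-x.shape[0]),(0,0),(0,0)))
save(np.hstack([pad(a),pad(b)]),'end')
z0=np.load('pics/top_d.npy')
for u,v in((225,215-1),(213,210),(236,210),(225,170),(205,190),(243,190)):
    f=lambda D:np.median(world('top',u,v,d=np.median(D[v-1:v+2,u-1:u+2]))[2]).round(4)
    print(u,v,f(z0),f(dt))
E
```

```text
time_s: 12.55
ee_pos: [0.4837, 0.0683, 0.0942]
eef_rot: [3.14, 0.0, 1.715]
force: [0.2, 0.0, -0.5]
grip_width: 0.0003
time_s: 14.55
ee_pos: [0.3352, 0.3208, 0.2039]
eef_rot: [3.141, -0.0, 1.717]
force: [-0.5, -0.3, -0.5]
grip_width: 0.0005
225 214 0.0546 0.056
213 210 0.0897 0.0763
236 210 0.0686 0.0689
225 170 0.0893 0.1022
205 190 0.0933 0.1178
243 190 0.0911 0.1228
```

View pics/end.png

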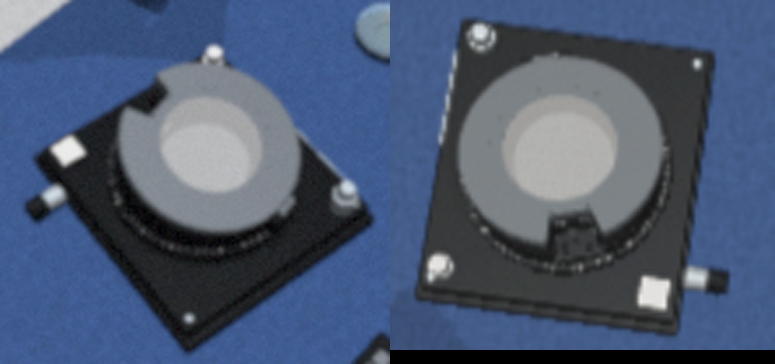

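The lid is clearly ajar in both views, about 25–30 mm higher at mid-disc. The chip box, stub and objective are still in place and the hand is clear.

```bash
python3 -c "
from station import ctrl
print(ctrl.hand_in(), ctrl.get_obs()['time_s'])"
```

```text
the job is handed in; nothing more can be done
the job is handed in; nothing more can be done
```

The carrier's lid is ajar, the hand is clear, and the job is handed in; the station gave no verdict. The arm's clock stood at about 14.6 s of the 72 s allowed.

- **Feeling the rim:** I laid the shut fingertips on the rim at about 3–4 N and slid along it. The force dropped to zero at the notch, where the cameras had also put it.
- **Pressing the catch:** I pressed the pad about 7.5 mm, with about 9 N vertically and 6 N sideways on the tool. I held it there for over a second, then lifted straight out and moved away.
- **Lid and bystanders:** the last scene and top pictures show the lid standing ajar. Measured depth had it about 25–30 mm higher at mid-disc. The objective, stub and chip box look unmoved by eye.
- **Hand:** tool forces were back at noise level after the lift, so the hand was touching nothing.
- **Not measured:** I did not check the catch's spring-back directly. The bottle, tweezers and driver, and the dish except one edge, were not looked at again, but the hand stayed high over the bench.
- **Disagreement:** the top and wrist cameras placed the notch about 5 mm apart. I used roughly the mean of the two, well inside the notch.

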